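# Weight the tape reel and hold the winder's tensioner back past its click

## Robot

A 6-joint arm with a two-finger parallel gripper is mounted at the origin on a cart in front of the work surface, level with it; the furniture and walls round the work are solid. World frame = base frame: x ahead of the robot, y to its left, z up, the work surface at z = 0. Lengths are in m, angles in rad, forces in N, time in s.
With the tool pointing down it reaches from about 0.325 to 1 m from the base axis. Payload 5.1 kg.
Tool frame: the origin (TCP) lies between the finger pads; the fingertips stand 11 mm ahead of it and the grasp point (between the pads) lies 8 mm behind it (ctrl.tip_extent is the distance from the TCP to the fingertips, in m); z points along the fingers, x is the direction in which the jaws open and shut, and the axes are right-handed (so a half turn about z gives the same grasp; the last joint's range is limited). The gripper opens to 85 mm and grips with 20 to 120 N. Pads are 22 mm wide; open, the fingers measure 114 mm over their backs; the gripper's body (76 mm by 85 mm) begins 54 mm behind the grasp point. The pads swing forward as they close: fully open they stand 13 mm farther back than shut.
Start: joints at [-1.369, 0.124, 1.65, -0, 1.367, -0.083], TCP at [0.183, -0.624, 0.242] pointing down, gripper open.
Joint ranges: [-2.61, 2.61], [-1.02, 2.33], [0.03, 2.71], [-1.35, 4.49], [0.32, 2.68], [-2.91, 2.91]. Speed limits (rad/s): [2.57, 2.57, 3.14, 3.14, 3.14, 3.14].

## Interface

Orientations are given as a unit quaternion [w, x, y, z].
In Python, from cell import ctrl gives the robot as it stands.
- The arm moves only by the tool apply_moves, never from a script. Its argument "plan" is a list of rows, each a list of 3 entries, a list of its own where there are three numbers: the shift along the tool's x, y, z in cm, then the turn about the tool's z in degrees, then the opening, from 0 (shut) to 1 (fully open). In form: [[[tx, ty, tz], roll, hand], ...]. A call has 1 to 20 rows; each row is the pose to reach, as a shift and turn from the pose commanded when the call began, along the tool's axes at that moment; what a row does not reach only later rows make up. A row lasts 1/8 s, in which the tool goes at most 62.5 mm and 10.7 degrees, less where a joint would pass 70% of its speed; a pose out of reach is approached as far as the arm can. A call with a gripper value outside its range is refused whole. The fingers move at their own pace and stop on an object; "grip_force" is the grip in N (left out, the last holds). Time passes only in rows, so rows that repeat a pose let the fingers close. It gives the time, the measured TCP pose, the force and the opening at its end, in the units of the state.
- ctrl.get_obs(): the state, without advancing time (a new reading comes with each control period).
- ctrl.get_image(name): name is "side" or "top"; returns a dict with "image" (384x512x3 uint8, red, green, blue), "depth" (384x512 float32, m along the optical axis (not along the pixel's ray), 0 where there is no reading), "fx", "fy", "cx", "cy" (pixels), "T" (4x4, takes a point from camera to world coordinates). Camera axes: x right, y down, z forward; pixel columns grow to the right and rows downward; lengths in m; the calibration is good to about 2 mm. A picture is of the moment at which its call begins.
- ctrl.close_job(): hands the job in, once; it reports no verdict.
Trained networks look in a picture, given as the dict that the camera call returned (one of the last four; its "shot" number tells which), for a name from the list of things; names that differ only in an ending like _2 or _b are one class to them, and where a whole thing is asked for, a point or a joint stands for the part that bears it (a point fixed in the world has none). Each returns a list of dicts, best first, with "conf" (0 to 1); they miss things now and then, are a little off and sometimes report something else, mostly with a low value. They report only what shows in the picture. A call takes as long as a camera call. They do not tell look-alikes from the thing itself.
- ctrl.recognise(thing, picture): "location" ([x, y, z] in m, in world coordinates, good to about 4 mm: the middle of the surface that is visible of it).
- ctrl.masks_of(thing, picture): "region" (384x512 bool, what is visible of it).
The state is a dict: "t": time; "joint_positions": joint angles; "qd": joint speeds; "tau": joint torques, N m; "tcp_pos": TCP position; "orientation": TCP orientation; "wrist_force": force on the tool from outside, world axes, zero at the start; "torque": the same for the moment, N m; "grip_width": finger opening in m.
Only numpy, scipy, OpenCV 4.12 (cv2) and the standard library are available. Lean on these libraries where they do the work, as an engineer would, in place of code of your own. Each camera call takes 0.05 s, during which the arm holds its last target.

## Task

Get the tape winder ready for threading: balance the brass drag weight upright on the middle of the rounded black cap on top of the tape reel and let go of it. Then push the sprung tensioner arm, by its red roller, away from the robot past the click of its brass pawl until the arm's tip is over the green zone, and finish while still holding it there against its spring, clear of the pawl and with the weight still balanced. Leave the other things on the table alone.

Things in the scene. Friction and masses are not known exactly. Their poses are not given: they have to be found in the camera images.
- winder: grey tape winder fixed to the table, base 220 (x) x 360 (y) x 18 mm; origin: centre of its underside; at yaw 0 x points away from the robot, y to its left. Cream tape reel (88 mm across, 105 tall) at local (0, 125) mm. Pawl guide, a dark steel block with its top 53 mm above the table, at local (10 to 40, -120 to -175) mm; all else near the roller is below 50 mm
- cap_top (a point): topmost point of the domed black cap (fixed) on the tape reel, 142 mm above the table; the dome is part of a ball of 42 mm radius, 64 mm across and 15 mm high; here the weight is to be balanced. The weight's centre of mass lies about 13 mm above its underside, so it rocks upright of itself if it is set down near the middle: 5 mm off makes it lean about 0.17 rad
- drag_weight: loose brass drag weight, about 0.3 kg (it varies), upright: disc 50 mm across and 22 mm thick, on it a vertical round grip stem 16 mm across from 22 to 56 mm with a 20 mm head from 56 to 60 mm; origin: centre of the flat underside; z along the stem
- tensioner_pivot (a point): point on the vertical hinge axis of the tensioner arm, 81 mm above the table. A spring drives the arm forward: 3 N felt at the roller at rest, 6 N at the rear stop; passing the pawl takes about 3 N more. The green zone painted on the base under the arm's tip spans arm angles 0.73 to 0.95 rad
- roller_mid (a point): middle of the red upright roller on the tensioner arm, 81 mm above the table; roller 20 mm across, 51 to 111 mm above the table, 120 mm from the arm pivot; the arm's bar (16 mm wide, top 46 mm above the table) runs under it to a rounded tip with a steel tooth, 149 mm from the pivot
- tensioner (a joint): arm angle (rad): 0 = resting at its front stop (from pivot to roller: winder -y turned 0.45 rad towards winder -x); grows counter-clockwise seen from above, the roller moving to winder +x, to 0.95 at the rear stop. The tooth meets the pawl at about 0.48 and clicks past it by 0.66; let go there, the arm falls back onto the pawl and rests at about 0.65
- pawl (a joint): travel of the sprung brass pawl slider (m): 0 = home, up to 0.014 when the arm's tooth pushes it outward; it snaps home once the tooth is past
- eraser: blue and white vinyl eraser, 24x53x13 mm; bystander, loose; origin at the centre of its underside
- loupe: black eyepiece loupe, 40 mm across, 28 mm tall; bystander, loose; origin at the centre of its underside
- bulldog_clip: black spring clip, 26x32x48 mm; bystander, loose; origin at the centre of its underside
- linen_thread: bobbin of linen thread, 33 mm across, 42 mm tall; bystander, loose; origin at the centre of its underside
Things that resemble listed ones, but are neither listed nor needed, are in the scene too. Of the things that look like the drag_weight, the larger one is meant.

How it is judged:
By the outcome, as a careful person would: the job done as asked, in the order asked, and still so for the second after the job is handed in, while the arm keeps its last pose, push and grip.
It also fails if it takes over 59 s, if anything falls off the work surface, if the arm or the gripper's body presses on something with over 40 N, if the wrist force passes 120 N, or if a joint passes its speed limit or range.

## Working session

There is one attempt and no reset: what is moved stays moved. The work goes in short steps, Python scripts to look and compute and a tool call to move; the robot and the scene stay as the last step left them, time stands still between calls to the robot, and variables do not carry over. Pictures are saved under pics/ and viewed, and the job is handed in when it is done.

Besides the shell and the picture viewer there is one more tool, called after "Request:" by a JSON object that holds its "op" and its "data", one argument or row to a line. apply_moves: Moves the arm, as the interface text tells. Its arguments: {"type":"object","properties":{"plan":{"type":"array"},"grip_force":{"type":"number"}},"required":["plan"]}

```bash
mkdir -p pics; ls
cat > h.py <<'E'
import numpy as np, cv2
from cell import ctrl
def shot(n,fn):
    p=ctrl.get_image(n); cv2.imwrite('pics/'+fn,p['image'][:,:,::-1]); return p
def pt(p,u,v,d=None):
    d=p['depth'][int(round(v)),int(round(u))] if d is None else d
    c=np.array([(u-p['cx'])/p['fx']*d,(v-p['cy'])/p['fy']*d,d,1]); return (p['T']@c)[:3]
def cloud(p):
    v,u=np.mgrid[0:384,0:512]; d=p['depth']
    c=np.stack([(u-p['cx'])/p['fx']*d,(v-p['cy'])/p['fy']*d,d,np.ones_like(d)],-1)
    return (c@p['T'].T)[...,:3]
def proj(p,w):
    c=np.linalg.inv(p['T'])@np.append(w,1); return c[0]/c[2]*p['fx']+p['cx'],c[1]/c[2]*p['fy']+p['cy']
E
python3 - <<'E'
from h import *
for n in ('side','top'):
    p=shot(n,n+'1.png'); print(n,p['T'].round(3).tolist(),p['fx'])
    for t in ['winder','cap_top','drag_weight','tensioner_pivot','roller_mid','tensioner','pawl','eraser','loupe','bulldog_clip','linen_thread']:
        try:
            for r in ctrl.recognise(t,p)[:3]: print(t,round(r['conf'],2),np.round(r['location'],3),np.round(proj(p,r['location'])))
        except Exception as e: print(t,e)
o=ctrl.get_obs();print(o)
E
```

```text
pics
side [[-0.923, -0.247, 0.296, 0.266], [-0.385, 0.565, -0.73, 0.824], [0.013, -0.787, -0.616, 0.79], [0.0, 0.0, 0.0, 1.0]] 348.6605837093596
winder 0.82 [0.517 0.168 0.019] [255. 252.]
cap_top 0.61 [0.525 0.231 0.133] [244. 238.]
drag_weight 0.55 [ 0.505 -0.268  0.028] [301. 173.]
tensioner_pivot 0.8 [0.501 0.033 0.049] [276. 217.]
roller_mid 0.82 [0.503 0.033 0.044] [276. 218.]
roller_mid 0.31 [ 0.503 -0.266  0.025] [302. 174.]
tensioner 0.62 [0.503 0.033 0.044] [276. 218.]
pawl 0.4 [ 0.576 -0.022  0.045] [261. 202.]
eraser 0.7 [0.448 0.404 0.013] [245. 329.]
bulldog_clip 0.51 [ 0.718 -0.215  0.014] [245. 170.]
top [[-0.023, -0.991, 0.134, 0.429], [-1.0, 0.024, 0.01, 0.04], [-0.013, -0.134, -0.991, 1.133], [0.0, 0.0, 0.0, 1.0]] 359.1982443716282
winder 0.94 [0.536 0.097 0.021] [245. 200.]
winder 0.69 [0.512 0.078 0.044] [251. 207.]
cap_top 0.62 [0.53  0.22  0.137] [199. 199.]
drag_weight 0.55 [ 0.498 -0.278  0.022] [367. 209.]
drag_weight 0.5 [ 0.478 -0.366  0.017] [395. 215.]
drag_weight 0.18 [0.538 0.099 0.018] [244. 200.]
tensioner_pivot 0.64 [0.515 0.075 0.045] [252. 206.]
t
[... 221 characters left out ...]
2 0.045] [139. 178.]
{'t': 1.2, 'joint_positions': array([-1.36859731e+00,  1.23808644e-01,  1.65028634e+00, -3.56278899e-05,
        1.36751083e+00, -8.26014006e-02]), 'qd': array([-0.00055708, -0.00068157, -0.00040268, -0.0006726 ,  0.00024614,
        0.00086788]), 'tau': array([ 2.03525788e-04, -4.23593974e+01, -3.65754104e+01, -1.15143421e-04,
        4.77112608e-04, -5.71629187e-06]), 'tcp_pos': array([ 0.18258831, -0.62381844,  0.2423247 ]), 'orientation': array([ 8.68779526e-06,  8.00303946e-01, -5.99594524e-01, -1.64979142e-05]), 'wrist_force': array([-0.59991238,  0.07989492, -0.37045939]), 'torque': array([-0.04362615, -0.01964936, -0.01038742]), 'grip_width': 0.08528302252638752}
```

View pics/side1.png

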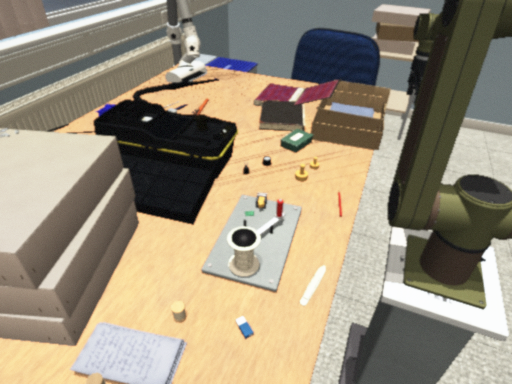

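View pics/top1.png

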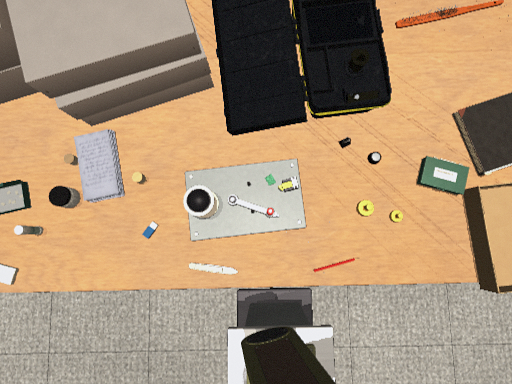

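The side view shows the winder around (255,240), with two brass weights behind it. In the top view the weights are at (366,208), which looks larger, and (397,216). The cap is at (200,201), the pivot at (233,200) and the red roller at (270,211). I'll enlarge the weights and measure them.

Run:
```python
from h import *
p=shot('top','top2.png'); s=shot('side','side2.png')
im=p['image'][:,:,::-1]
a=cv2.resize(im[190:235,345:415],None,fx=8,fy=8,interpolation=cv2.INTER_CUBIC)
cv2.imwrite('pics/w.png',a)
cv2.imwrite('pics/wind.png',cv2.resize(im[150:246,180:310],None,fx=6,fy=6,interpolation=cv2.INTER_CUBIC))
cv2.imwrite('pics/winds.png',cv2.resize(s['image'][150:290,200:340,::-1],None,fx=4,fy=4,interpolation=cv2.INTER_CUBIC))
for nm,q in(('top',p),('side',s)):
    C=cloud(q); hsv=cv2.cvtColor(q['image'],cv2.COLOR_RGB2HSV)
    print(nm)
    X,Y,Z=C[...,0],C[...,1],C[...,2]
    # weights: points above table in window
    m=(X>.42)&(X<.57)&(Y<-.2)&(Y>-.42)&(Z>.008)&(Z<.09)
    n,l,st,ce=cv2.connectedComponentsWithStats(m.astype(np.uint8))
    for i in range(1,n):
        if st[i,4]<15: continue
        k=l==i; P=C[k]; print('comp',st[i],P.min(0).round(4),P.max(0).round(4),'mid',((P.min(0)+P.max(0))/2).round(4), 'zs',np.percentile(P[:,2],[10,50,90]).round(3))
        top=P[P[:,2]>.045]; print(' head',len(top),top.mean(0).round(4) if len(top) else '')
    # reel/cap
    m=(Z>.12)&(Z<.15)&(X>.45)&(X<.62)&(Y>.15)&(Y<.3)
    P=C[m]; print('cap',len(P),P.min(0).round(4),P.max(0).round(4))
    A=np.c_[2*P,np.ones(len(P))]; sol=np.linalg.lstsq(A,(P**2).sum(1),rcond=None)[0]; print('sphere',sol[:3].round(4),np.sqrt(sol[3]+(sol[:3]**2).sum()).round(4))
    # roller red
    red=((hsv[...,0]<8)|(hsv[...,0]>172))&(hsv[...,1]>150)&(hsv[...,2]>90)&(X>.4)&(X<.62)&(Y>-.1)&(Y<.15)
    P=C[red]; print('red',red.sum(),P.min(0).round(4) if len(P) else '',P.max(0).round(4) if len(P) else '', 'px',np.argwhere(red).mean(0)[::-1])
    for t in P[P[:,2]>.105]: pass
    print(' redtop',(P[P[:,2]>.1].mean(0)).round(4))
```

```text
top
comp [357 200  17  17 220] [ 0.4784 -0.2994  0.008 ] [ 0.5273 -0.2499  0.0645] mid [ 0.5028 -0.2747  0.0363] zs [0.019 0.022 0.058]
 head 36 [ 0.5028 -0.2747  0.0591]
comp [390 210  13  13 123] [ 0.4574 -0.3864  0.0081] [ 0.4946 -0.3518  0.0471] mid [ 0.476  -0.3691  0.0276] zs [0.013 0.017 0.043]
 head 6 [ 0.4747 -0.3719  0.0462]
cap 729 [0.484  0.1818 0.12  ] [0.5699 0.2669 0.1458]
sphere [0.5278 0.2235 0.0924] 0.049
red 24 [0.4286 0.0131 0.0189] [0.5097 0.0397 1.1328] px [272.25       213.58333333]
 redtop [0.4903 0.0229 0.1548]
side
comp [310 157   9  11  65] [ 0.4617 -0.3843  0.0088] [ 0.4972 -0.3508  0.0477] mid [ 0.4795 -0.3675  0.0282] zs [0.013 0.018 0.041]
 head 3 [ 0.4796 -0.3698  0.0472]
comp [295 164  13  17 137] [ 0.483  -0.301   0.0081] [ 0.5313 -0.2472  0.0648] mid [ 0.5071 -0.2741  0.0364] zs [0.013 0.023 0.054]
 head 24 [ 0.5062 -0.2724  0.0556]
cap 628 [0.4881 0.1793 0.1208] [0.5757 0.2677 0.1439]
sphere [0.5321 0.2225 0.0912] 0.0505
red 56 [0.4893 0.0204 0.0565] [0.5008 0.0326 0.1133] px [279.42857143 207.69642857]
 redtop [0.4947 0.0281 0.1069]
```

View pics/w.png

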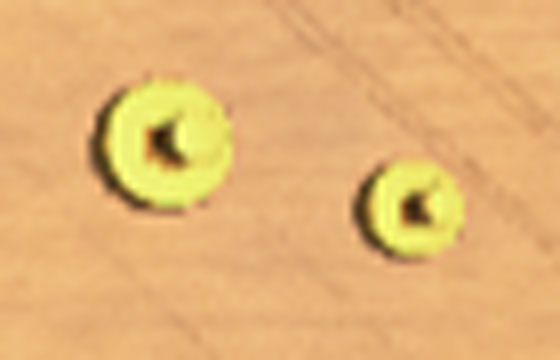

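View pics/wind.png

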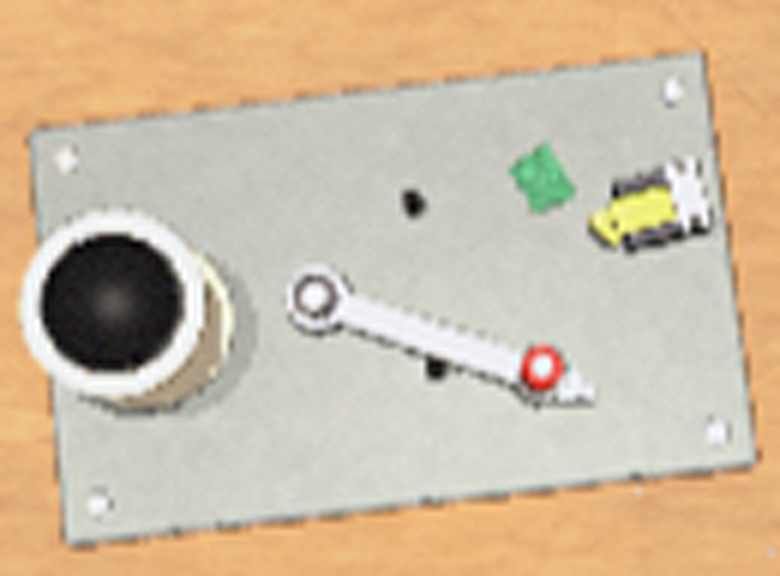

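View pics/winds.png

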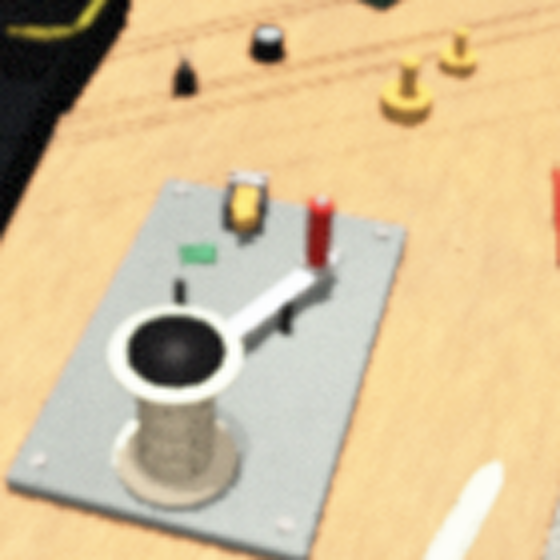

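The larger weight (366,208) has a 50 mm disc and a head at z≈0.06, which matches the listing. The smaller one (397,216) is about 36 mm across and 46 mm tall, so it's the look-alike. Next I'll refine the cap, pivot, roller and winder yaw.

```bash
cat >> h.py <<'E'
from scipy.optimize import least_squares
from scipy.spatial.transform import Rotation as Ro
def ray(p,u,v,z):
    o=p['T'][:3,3]; d=pt(p,u,v,1.0)-o; return o+d*(z-o[2])/d[2]
def cap(p):
    C=cloud(p); g=p['image'].max(-1)
    m=(g<90)&(C[...,2]>.124)&(C[...,2]<.15)&(C[...,0]>.47)&(C[...,0]<.58)&(C[...,1]>.17)&(C[...,1]<.28)
    n,l,st,ce=cv2.connectedComponentsWithStats(m.astype(np.uint8)); i=1+st[1:,4].argmax(); m=cv2.erode((l==i).astype(np.uint8),np.ones((3,3)))>0
    P=C[m]; r=least_squares(lambda c:np.linalg.norm(P-c,axis=1)-.042,[.53,.223,.1],loss='soft_l1',f_scale=.001)
    return r.x,len(P),np.sqrt(np.mean(r.fun**2)),(P[:,:2].min(0)+P[:,:2].max(0))/2
def delta(target,ang=None):
    o=ctrl.get_obs(); q=o['orientation']; R=Ro.from_quat([*q[1:],q[0]]).as_matrix()
    cur=np.arctan2(R[1,0],R[0,0]); d=R.T@(np.array(target)-o['tcp_pos'])*100
    print('t',round(o['t'],2),'tcp',o['tcp_pos'].round(4),'shift cm',d.round(2),'roll',None if ang is None else round(-np.degrees((ang-cur+np.pi)%(2*np.pi)-np.pi),1))
E
python3 - <<'E'
from h import *
p=ctrl.get_image('top'); s=ctrl.get_image('side')
for q in(p,s): print([np.round(a,4) for a in cap(q)])
f=lambda u,v:(180+(u+.5)/6-.5,150+(v+.5)/6-.5)
for nm,c in dict(c1=(33,130),c2=(703,55),c3=(757,462),c4=(68,545)).items(): print(nm,ray(p,*f(*c),.018).round(4))
P=ray(p,*f(316,297),.05); print('piv',P.round(4),pt(p,*f(316,297)).round(4)); 
r=ray(p,*f(541,365),.111); print('rol',r.round(4),pt(p,*f(541,365)).round(4)); print(np.linalg.norm((r-P)[:2]))
fs=lambda u,v:(200+(u+.5)/4-.5,150+(v+.5)/4-.5)
print('rol side',ray(s,*fs(320,203),.111).round(4))
fw=lambda u,v:(345+(u+.5)/8-.5,190+(v+.5)/8-.5)
print('weight disc',ray(p,*fw(168,143),.020).round(4),'small',ray(p,*fw(414,208),.015).round(4))
E
```

```text
[array([0.5282, 0.2227, 0.0998]), np.int64(298), np.float64(0.0017), array([0.5287, 0.2234])]
[array([0.5322, 0.2226, 0.1006]), np.int64(241), np.float64(0.0013), array([0.5278, 0.2321])]
c1 [0.6321 0.2846 0.018 ]
c2 [ 0.6633 -0.0689  0.018 ]
c3 [ 0.4497 -0.0888  0.018 ]
c4 [0.4156 0.2656 0.018 ]
piv [0.537  0.1339 0.05  ] [0.5361 0.1331 0.059 ]
rol [0.496  0.0223 0.111 ] [0.4958 0.0223 0.1135]
0.11892067549449861
rol side [0.498  0.0214 0.111 ]
weight disc [ 0.5042 -0.2753  0.02  ] small [ 0.4772 -0.3698  0.015 ]
```

Run:
```python
from h import *
delta([.505,-.2748,.12],.092)
```

```text
t 1.4 tcp [ 0.1826 -0.6238  0.2423] shift cm [-24.44 -40.75  12.23] roll -79.0
```

Request:
{"op": "apply_moves", "data": {
  "plan": [
    [[-24.4, -40.8, 0], -79, 1],
    [[-24.4, -40.8, 0], -79, 1],
    [[-24.4, -40.8, 0], -79, 1],
    [[-24.4, -40.8, 0], -79, 1],
    [[-24.4, -40.8, 0], -79, 1],
    [[-24.4, -40.8, 0], -79, 1],
    [[-24.4, -40.8, 0], -79, 1],
    [[-24.4, -40.8, 6], -79, 1],
    [[-24.4, -40.8, 10], -79, 1],
    [[-24.4, -40.8, 12.2], -79, 1],
    [[-24.4, -40.8, 12.2], -79, 1],
    [[-24.4, -40.8, 12.2], -79, 1]
  ]
}}

```text
t: 2.9
tcp_pos: [0.5063, -0.2757, 0.1218]
orientation: [0.001, 0.999, 0.046, 0.001]
wrist_force: [0.8, -0.2, -0.9]
grip_width: 0.0856
```

Run:
```python
from h import *
s=ctrl.get_image('side');p=shot('top','top3.png')
cv2.imwrite('pics/s3.png',cv2.resize(s['image'][100:220,230:390,::-1],None,fx=4,fy=4,interpolation=cv2.INTER_CUBIC))
delta([.505,-.2748,.036],.092)
```

```text
t 3.0 tcp [ 0.5066 -0.2759  0.1225] shift cm [-0.17 -0.15  8.65] roll 0.0
```

View pics/s3.png

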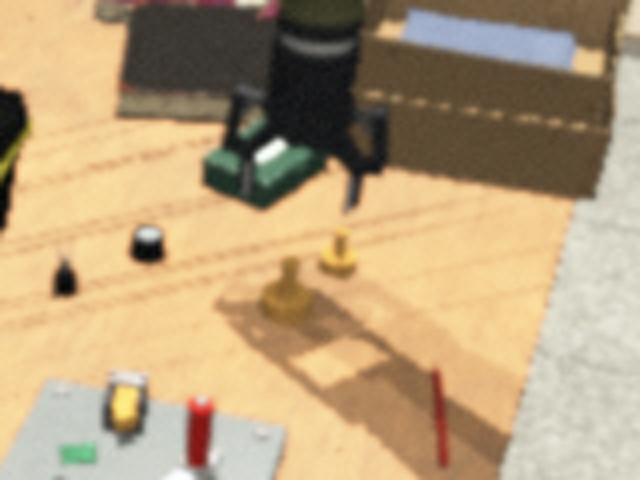

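The open gripper is above the larger weight, which sits at crop (287,295). I'm descending and closing gently.

Request:
{"op": "apply_moves", "data": {
  "plan": [
    [[-0.1, -0.1, 4], 0, 1],
    [[-0.1, -0.1, 7], 0, 1],
    [[-0.1, -0.1, 8.5], 0, 0.6],
    [[-0.1, -0.1, 8.5], 0, 0.3],
    [[-0.1, -0.1, 8.5], 0, 0.3]
  ],
  "grip_force": 25
}}

```text
t: 3.62
tcp_pos: [0.5056, -0.2749, 0.0371]
orientation: [0.001, 0.999, 0.046, 0.001]
wrist_force: [0.5, 0.5, 0.6]
grip_width: 0.0321
```

Request:
{"op": "apply_moves", "data": {
  "plan": [
    [[0, 0, 0], 0, 0.1],
    [[0, 0, 0], 0, 0.1],
    [[0, 0, 0], 0, 0.1],
    [[0, 0, 0], 0, 0.1],
    [[0, 0, 0], 0, 0.1]
  ],
  "grip_force": 30
}}

```text
t: 4.25
tcp_pos: [0.5054, -0.2749, 0.0371]
orientation: [0.001, 0.999, 0.046, 0.001]
wrist_force: [-1.9, -0.3, 5.2]
grip_width: 0.0182
```

Request:
{"op": "apply_moves", "data": {
  "plan": [
    [[0, 0, 0], 0, 0.0],
    [[0, 0, 0], 0, 0.0],
    [[0, 0, 0], 0, 0.0]
  ],
  "grip_force": 40
}}

```text
t: 4.62
tcp_pos: [0.5054, -0.2749, 0.0371]
orientation: [0.001, 0.999, 0.046, 0.001]
wrist_force: [-1.7, -0.5, 6.2]
grip_width: 0.0175
```

Run:
```python
from h import *
s=ctrl.get_image('side');o=ctrl.get_obs();print(o['wrist_force'],o['torque'],o['grip_width'],o['tcp_pos'])
cv2.imwrite('pics/s4.png',cv2.resize(s['image'][130:200,260:350,::-1],None,fx=7,fy=7,interpolation=cv2.INTER_CUBIC))
```

```text
[-2.6152338  -0.6944484   6.44651752] [-0.0491804   0.29468957 -0.0034068 ] 0.017374755185871445 [ 0.50539531 -0.27492994  0.03713071]
```

View pics/s4.png

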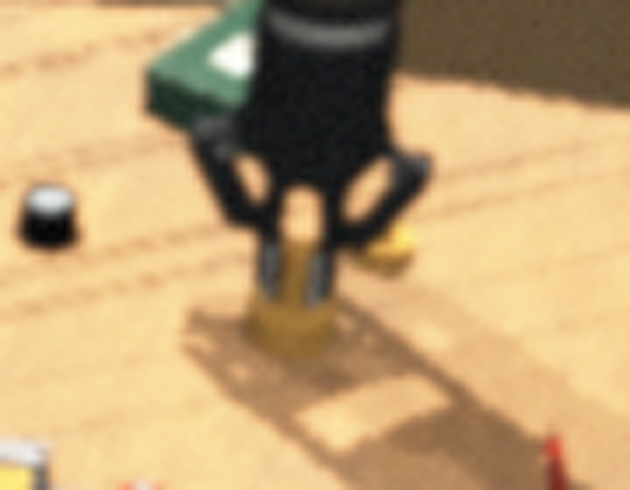

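Request:
{"op": "apply_moves", "data": {
  "plan": [
    [[0, 0, -0.3], 0, 0.0],
    [[0, 0, -1], 0, 0.0],
    [[0, 0, -3], 0, 0.0],
    [[0, 0, -6], 0, 0.0],
    [[0, 0, -8], 0, 0.0],
    [[0, 0, -8], 0, 0.0],
    [[0, 0, -8], 0, 0.0]
  ]
}}

```text
t: 5.55
tcp_pos: [0.504, -0.2737, 0.1145]
orientation: [-0.0, 0.999, 0.046, -0.001]
wrist_force: [0.1, -0.7, -3.4]
grip_width: 0.0171
```

Run:
```python
from h import *
s=ctrl.get_image('side');o=ctrl.get_obs();print(o['wrist_force'],o['torque'],o['grip_width'],o['tcp_pos'])
cv2.imwrite('pics/s5.png',cv2.resize(s['image'][110:200,250:360,::-1],None,fx=7,fy=6,interpolation=cv2.INTER_CUBIC))
p=ctrl.get_image('top')
for q in(s,p):
    C=cloud(q);h=cv2.cvtColor(q['image'],cv2.COLOR_RGB2HSV)
    m=(h[...,0]>18)&(h[...,0]<36)&(h[...,1]>120)&(abs(C[...,0]-.505)<.04)&(abs(C[...,1]+.275)<.04)&(C[...,2]>.06)
    P=C[m];print(len(P),P.min(0).round(4),P.max(0).round(4))
delta([.5315,.2230,.25],.092)
```

```text
[-0.22997077 -0.77565772 -3.83451097] [-0.01448097 -0.01787304  0.03004965] 0.017602709641514672 [ 0.50366067 -0.27351561  0.1139327 ]
1 [ 0.5131 -0.2801  0.1378] [ 0.5131 -0.2801  0.1378]
16 [ 0.465  -0.301   0.0822] [ 0.5098 -0.2407  0.4184]
t 5.65 tcp [ 0.5036 -0.2735  0.1137] shift cm [  7.35 -49.2  -13.56] roll 0.0
```

View pics/s5.png

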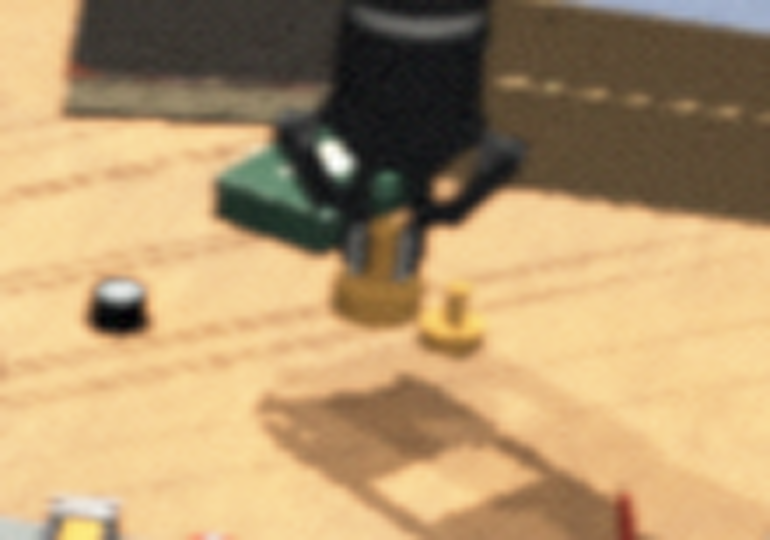

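Lifted: the wrist shows −3.5 N, consistent with about 0.3 kg, and the weight hangs upright. Carrying it over the cap.

Request:
{"op": "apply_moves", "data": {
  "plan": [
    [[0, 0, -5], 0, 0.0],
    [[0, 0, -10], 0, 0.0],
    [[0.5, -5, -13], 0, 0.0],
    [[2, -10, -13.5], 0, 0.0],
    [[3, -15, -13.5], 0, 0.0],
    [[3.5, -20, -13.5], 0, 0.0],
    [[4, -25, -13.5], 0, 0.0],
    [[5, -30, -13.5], 0, 0.0],
    [[6, -35, -13.5], 0, 0.0],
    [[6.5, -40, -13.5], 0, 0.0],
    [[7, -45, -13.5], 0, 0.0],
    [[7.2, -48, -13.5], 0, 0.0],
    [[7.2, -49.2, -13.5], 0, 0.0],
    [[7.2, -49.2, -13.5], 0, 0.0],
    [[7.2, -49.2, -13.5], 0, 0.0],
    [[7.2, -49.2, -13.5], 0, 0.0]
  ]
}}

```text
t: 7.65
tcp_pos: [0.5308, 0.2213, 0.2503]
orientation: [0.0, 0.999, 0.046, 0.0]
wrist_force: [-0.6, -0.9, -4.2]
grip_width: 0.0174
```

Run:
```python
from h import *
s=ctrl.get_image('side');p=ctrl.get_image('top');o=ctrl.get_obs();print(o['wrist_force'],o['torque'],o['grip_width'],o['tcp_pos'],o['orientation'])
cv2.imwrite('pics/s6.png',cv2.resize(s['image'][140:290,190:340,::-1],None,fx=4,fy=4,interpolation=cv2.INTER_CUBIC))
cv2.imwrite('pics/t6.png',cv2.resize(p['image'][120:260,130:300,::-1],None,fx=4,fy=4,interpolation=cv2.INTER_CUBIC))
for q in(s,p):
  C=cloud(q)
  for r in ctrl.masks_of('drag_weight',q)[:3]:
    P=C[r['region']];print(r['conf'],len(P),P.min(0).round(3),P.max(0).round(3),np.median(P,0).round(3))
delta([.5304,.2226,.2],.092)
```

```text
[ 0.04441134  0.58955322 -3.68926891] [ 0.0290512   0.00676707 -0.00629382] 0.017109205902949138 [0.53081702 0.22163661 0.25048852] [1.86206460e-05 9.98952252e-01 4.57643745e-02 1.42397842e-04]
0.65 280 [0.266 0.21  0.214] [0.553 0.824 0.79 ] [0.528 0.232 0.235]
0.34 281 [ 0.483 -0.     0.032] [0.55  0.147 0.117] [0.518 0.084 0.048]
t 7.85 tcp [0.5307 0.2219 0.2505] shift cm [-0.03 -0.07  5.05] roll -0.0
```

View pics/s6.png

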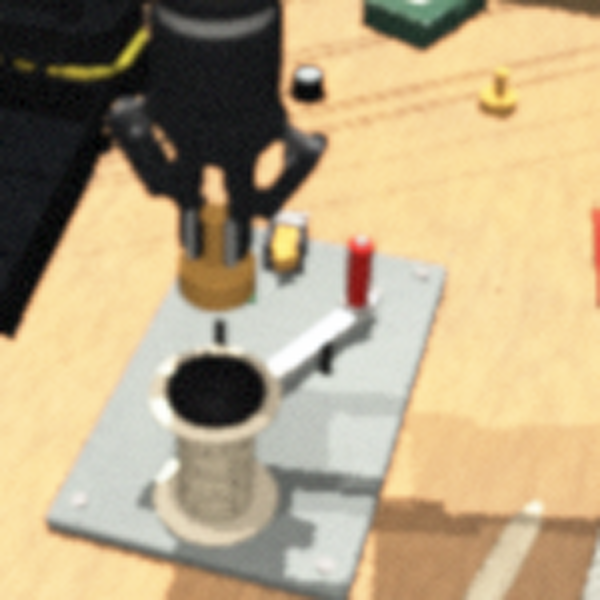

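View pics/t6.png

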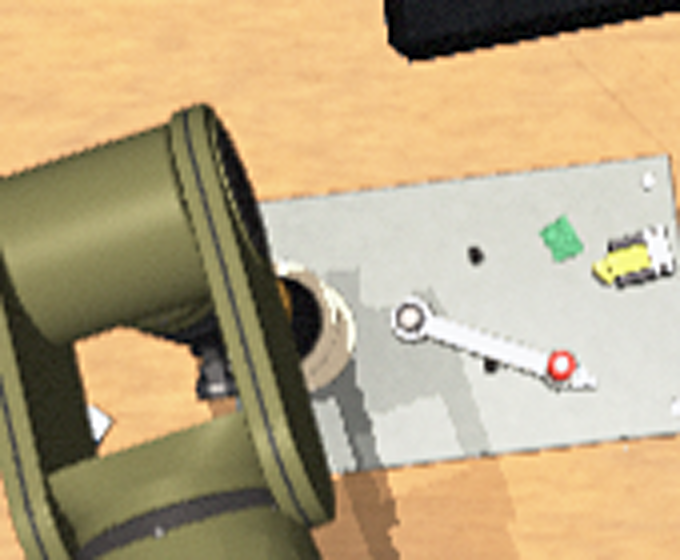

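```bash
cat >> h.py <<'E'
def disc(s,z0,z1,guess,r=.025):
    C=cloud(s);h=cv2.cvtColor(s['image'],cv2.COLOR_RGB2HSV)
    m=(h[...,0]>8)&(h[...,0]<32)&(h[...,1]>110)&(abs(C[...,0]-guess[0])<.045)&(abs(C[...,1]-guess[1])<.045)&(C[...,2]>z0)&(C[...,2]<z1)
    P=C[m]
    f=least_squares(lambda c:np.linalg.norm(P[:,:2]-c,axis=1)-r,guess[:2],loss='soft_l1',f_scale=.001)
    return f.x,len(P),np.sqrt(np.mean(f.fun**2)),P[:,2].min(),P[:,2].max(),m
E
python3 - <<'E'
from h import *
s=ctrl.get_image('side')
print('cap',[np.round(a,4) for a in cap(s)[:3]])
for a,b in((.2,.236),(.213,.233)):
  r=disc(s,a,b,[.53,.222]); print('disc',[np.round(x,4) for x in r[:5]])
v=np.argwhere(r[5]);print(v.min(0),v.max(0))
# silhouettes: model projection
for c,zb in (((.5325,.2225),.213),):
  th=np.linspace(0,6.28,100)
  q=[proj(s,[c[0]+.025*np.cos(t),c[1]+.025*np.sin(t),zb+dz]) for t in th for dz in(0,.022)]
  q=np.array(q);print('model u',q[:,0].min(),q[:,0].max(),'v max',q[:,1].max())
row=s['image'][205:216,230:260]
h=cv2.cvtColor(s['image'],cv2.COLOR_RGB2HSV)
for y in (206,209,212,214): 
  mm=np.where((h[y,225:265,0]>5)&(h[y,225:265,0]<32)&(h[y,225:265,1]>100))[0]+225; print(y,mm.min(),mm.max(),len(mm))
E
```

```text
cap [array([0.5316, 0.2229, 0.1003]), np.int64(258), np.float64(0.0013)]
disc [array([0.5318, 0.219 ]), np.int64(152), np.float64(0.0048), np.float64(0.2178), np.float64(0.236)]
disc [array([0.5321, 0.22  ]), np.int64(83), np.float64(0.0019), np.float64(0.2178), np.float64(0.2329)]
[204 234] [216 252]
model u 232.74071241039513 253.01796357533803 v max 218.7595861429819
206 233 263 24
209 235 252 18
212 236 252 17
214 236 251 16
```

Request:
{"op": "apply_moves", "data": {
  "plan": [
    [[0, -0.1, 2], 0, 0.0],
    [[0, -0.1, 4], 0, 0.0],
    [[0, -0.1, 5.5], 0, 0.0],
    [[0, -0.1, 6], 0, 0.0],
    [[0, -0.1, 6], 0, 0.0],
    [[0, -0.1, 6], 0, 0.0],
    [[0, -0.1, 6], 0, 0.0]
  ]
}}

```text
t: 8.78
tcp_pos: [0.531, 0.2236, 0.1913]
orientation: [-0.0, 0.999, 0.046, 0.001]
wrist_force: [1.3, -0.0, -2.6]
grip_width: 0.0167
```

Run:
```python
from h import *
s=shot('side','side7.png');o=ctrl.get_obs();print(o['wrist_force'],o['tcp_pos'])
cv2.imwrite('pics/s7.png',cv2.resize(s['image'][170:270,200:300,::-1],None,fx=6,fy=6,interpolation=cv2.INTER_CUBIC))
delta([.5304,.2230,.18],.092)
r=disc(s,.157,.172,[.53,.222]); print('disc',[np.round(x,4) for x in r[:5]])
```

```text
[-0.41408835 -0.18391515 -2.78469731] [0.53094612 0.22358159 0.19119244]
t 8.82 tcp [0.5309 0.2236 0.1912] shift cm [-0.06  0.05  1.12] roll 0.0
disc [array([0.5327, 0.2219]), np.int64(71), np.float64(0.001), np.float64(0.1572), np.float64(0.1718)]
```

View pics/s7.png

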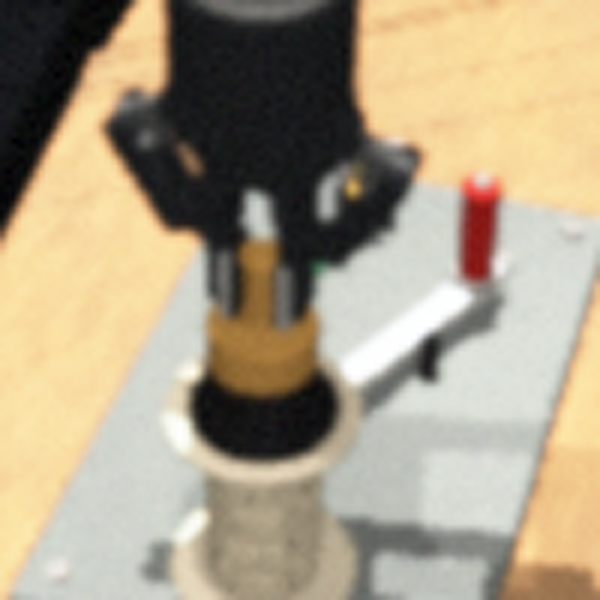

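Disc and cap are aligned in the side view, both centred at crop column ≈264. Now a slow descent.

Request:
{"op": "apply_moves", "data": {
  "plan": [
    [[-0.06, 0, 0.5], 0, 0.0],
    [[-0.06, 0, 0.8], 0, 0.0],
    [[-0.06, 0, 1.0], 0, 0.0],
    [[-0.06, 0, 1.0], 0, 0.0],
    [[-0.06, 0, 1.0], 0, 0.0]
  ]
}}

```text
t: 9.45
tcp_pos: [0.53, 0.2234, 0.1804]
orientation: [-0.0, 0.999, 0.046, 0.0]
wrist_force: [0.7, -0.5, -3.1]
grip_width: 0.0172
```

Request:
{"op": "apply_moves", "data": {
  "plan": [
    [[-0.0, 0, 0.1], 0, 0.0],
    [[0, 0, 0.1], 0, 0.0],
    [[0, 0, 0.1], 0, 0.0]
  ]
}}

```text
t: 9.82
tcp_pos: [0.5299, 0.2234, 0.1794]
orientation: [0.0, 0.999, 0.046, 0.0]
wrist_force: [0.7, 0.2, -3.5]
grip_width: 0.0173
```

Request:
{"op": "apply_moves", "data": {
  "plan": [
    [[-0.0, 0, 0.1], 0, 0.0],
    [[0, 0, 0.1], 0, 0.0],
    [[0, 0, 0.1], 0, 0.0]
  ]
}}

```text
t: 10.2
tcp_pos: [0.5301, 0.2235, 0.1789]
orientation: [-0.0, 0.999, 0.046, 0.0]
wrist_force: [-1.3, 0.3, 0.4]
grip_width: 0.0173
```

Contact: the force went from −3.5 N to about 0. Lowering the grip force and opening slightly.

Request:
{"op": "apply_moves", "data": {
  "plan": [
    [[0, 0, 0.02], 0, 0.0],
    [[0, 0, 0.02], 0, 0.22],
    [[0, 0, 0.02], 0, 0.25],
    [[0, 0, 0.02], 0, 0.3],
    [[0, 0, 0.02], 0, 0.4],
    [[0, 0, 0.02], 0, 0.5],
    [[0, 0, 0.02], 0, 0.5]
  ],
  "grip_force": 20
}}

```text
t: 11.08
tcp_pos: [0.5299, 0.2234, 0.1781]
orientation: [0.0, 0.999, 0.046, -0.0]
wrist_force: [-0.1, 0.1, -0.3]
grip_width: 0.0428
```

Run:
```python
from h import *
s=shot('side','side8.png');o=ctrl.get_obs();print(o['wrist_force'],o['tcp_pos'],o['grip_width'])
cv2.imwrite('pics/s8.png',cv2.resize(s['image'][170:270,200:300,::-1],None,fx=6,fy=6,interpolation=cv2.INTER_CUBIC))
r=disc(s,.144,.16,[.53,.222]); print('disc',[np.round(x,4) for x in r[:5]])
```

```text
[ 0.03068975 -0.09473965 -0.54683444] [0.52990924 0.22338566 0.17808122] 0.042691356931537014
disc [array([0.5314, 0.2212]), np.int64(81), np.float64(0.001), np.float64(0.1442), np.float64(0.1599)]
```

View pics/s8.png

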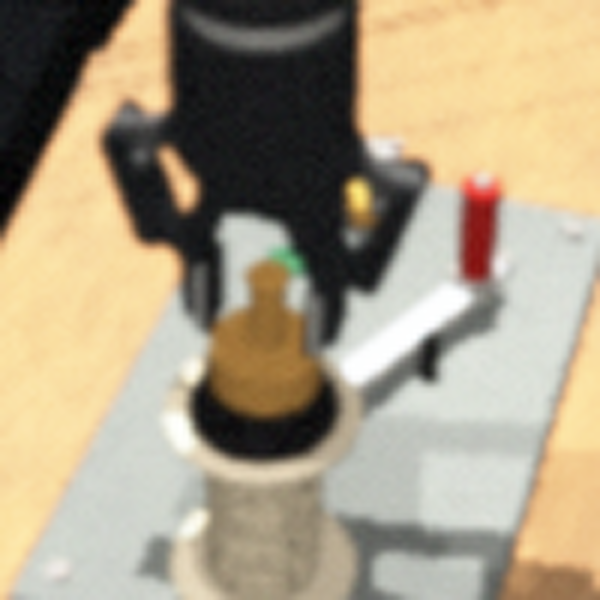

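The weight is free and looks upright. Retreating straight up.

Request:
{"op": "apply_moves", "data": {
  "plan": [
    [[0, 0, -0.5], 0, 0.6],
    [[0, 0, -2], 0, 0.6],
    [[0, 0, -4], 0, 0.6],
    [[0, 0, -7], 0, 0.6],
    [[0, 0, -10], 0, 0.6],
    [[0, 0, -10], 0, 0.6]
  ]
}}

```text
t: 11.88
tcp_pos: [0.5317, 0.224, 0.2835]
orientation: [-0.001, 0.999, 0.046, 0.004]
wrist_force: [-1.1, 0.0, 0.3]
grip_width: 0.0511
```

Run:
```python
from h import *
s=shot('side','side9.png');o=ctrl.get_obs();print(o['wrist_force'],o['tcp_pos'],o['grip_width'])
cv2.imwrite('pics/s9.png',cv2.resize(s['image'][170:270,200:300,::-1],None,fx=6,fy=6,interpolation=cv2.INTER_CUBIC))
r=disc(s,.144,.16,[.53,.222]); print('disc',[np.round(x,4) for x in r[:5]])
wy=.092; W=np.array([.5402,.0981]); 
R=np.array([[np.cos(wy),-np.sin(wy)],[np.sin(wy),np.cos(wy)]])
delta([.5,.023,.28],.092)
```

```text
[-0.11122783  0.16759354 -0.95655779] [0.53076835 0.22368689 0.28085404] 0.05144876590059251
disc [array([0.5313, 0.221 ]), np.int64(76), np.float64(0.0009), np.float64(0.144), np.float64(0.1597)]
t 11.93 tcp [0.5308 0.2237 0.2809] shift cm [-4.92 19.7   0.04] roll 0.0
```

View pics/s9.png

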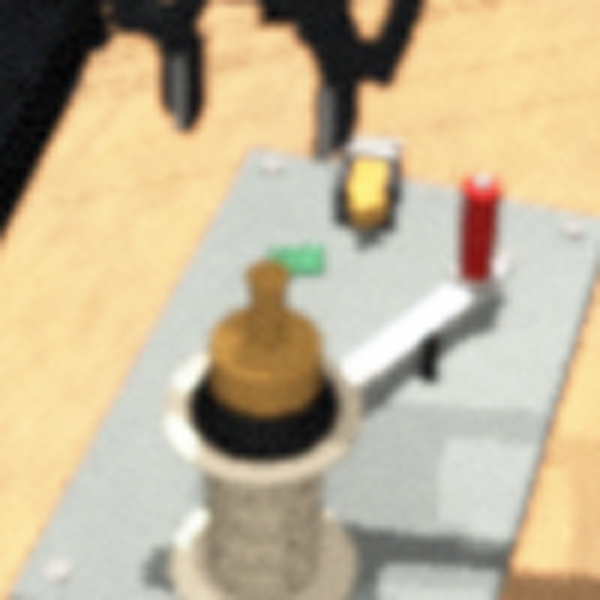

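The weight stands upright on the cap with the gripper clear. Next I'll go behind the roller on the robot side, with the gripper shut and rolled 90° so the pad sides do the pushing.

Run:
```python
from h import *
p=shot('top','top10.png')
delta([.4515,.0135,.078],.092-np.pi/2)
```

```text
t 11.97 tcp [0.53   0.2234 0.2788] shift cm [-9.79 20.18 20.07] roll 90.0
```

Request:
{"op": "apply_moves", "data": {
  "plan": [
    [[-2, 5, 0], 10, 0.6],
    [[-4, 10, 0], 20, 0.3],
    [[-7, 15, 0], 30, 0],
    [[-9.8, 20, 0], 40, 0],
    [[-9.8, 20.2, 0], 50, 0],
    [[-9.8, 20.2, 0], 60, 0],
    [[-9.8, 20.2, 2], 70, 0],
    [[-9.8, 20.2, 5], 80, 0],
    [[-9.8, 20.2, 8], 90, 0],
    [[-9.8, 20.2, 10], 90, 0],
    [[-9.8, 20.2, 10], 90, 0]
  ]
}}

```text
t: 13.35
tcp_pos: [0.4489, 0.0133, 0.1748]
orientation: [0.002, 0.739, -0.674, -0.003]
wrist_force: [0.7, -0.1, -0.2]
grip_width: -0.0001
```

Run:
```python
from h import *
s=ctrl.get_image('side');p=ctrl.get_image('top')
cv2.imwrite('pics/s11.png',cv2.resize(s['image'][130:280,190:340,::-1],None,fx=4,fy=4,interpolation=cv2.INTER_CUBIC))
cv2.imwrite('pics/t11.png',cv2.resize(p['image'][150:290,170:320,::-1],None,fx=4,fy=4,interpolation=cv2.INTER_CUBIC))
o=ctrl.get_obs();print(o['grip_width'],o['wrist_force'],o['orientation'])
delta([.4515,.0135,.078],.092-np.pi/2)
```

```text
-0.0004158846258585711 [0.55187889 0.33804835 0.44796948] [ 2.65704402e-04  7.39179521e-01 -6.73508296e-01 -3.75074904e-04]
t 13.45 tcp [0.4508 0.0132 0.1779] shift cm [-0.02 -0.08  9.99] roll 0.1
```

View pics/s11.png

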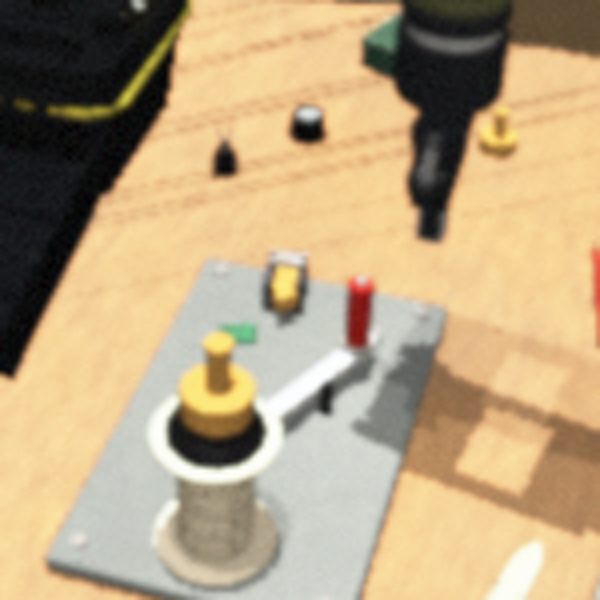

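View pics/t11.png

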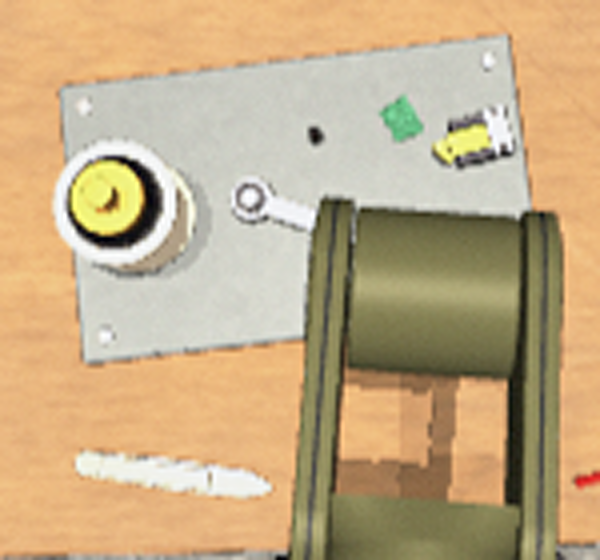

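The weight is balanced, and the shut gripper stands robot-side of the roller (crop 360,310). Lowering, then approaching the roller.

Request:
{"op": "apply_moves", "data": {
  "plan": [
    [[0, 0, 5], 0, 0],
    [[0, 0, 8], 0, 0],
    [[0, 0, 10], 0, 0],
    [[0, 0, 10], 0, 0],
    [[0, -0.8, 10], 0, 0],
    [[0, -1.5, 10], 0, 0],
    [[0, -1.8, 10], 0, 0],
    [[0, -1.8, 10], 0, 0]
  ]
}}

```text
t: 14.45
tcp_pos: [0.4695, 0.0148, 0.0786]
orientation: [-0.0, 0.739, -0.674, 0.0]
wrist_force: [0.1, -0.7, -0.1]
grip_width: 0.0001
```

Run:
```python
from h import *
s=ctrl.get_image('side')
cv2.imwrite('pics/s12.png',cv2.resize(s['image'][130:280,190:340,::-1],None,fx=4,fy=4,interpolation=cv2.INTER_CUBIC))
o=ctrl.get_obs();print(o['wrist_force'],o['tcp_pos'])
```

```text
[0.89154653 0.6088138  0.17985014] [0.46915823 0.01487309 0.07831348]
```

View pics/s12.png

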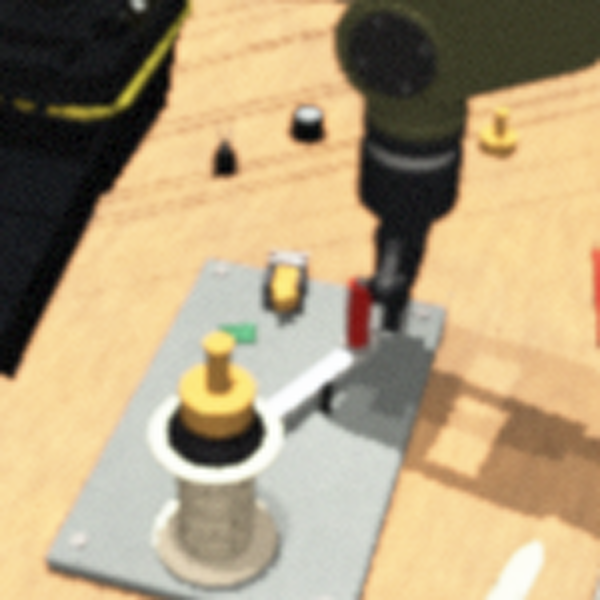

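Request:
{"op": "apply_moves", "data": {
  "plan": [
    [[0, -0.6, 0], 0, 0],
    [[0, -1.2, 0], 0, 0],
    [[0, -2, 0], 0, 0],
    [[0, -2.8, 0], 0, 0],
    [[0, -3.6, 0], 0, 0],
    [[0, -4.4, 0], 0, 0],
    [[0, -5, 0], 0, 0],
    [[0, -5, 0], 0, 0]
  ]
}}

```text
t: 15.5
tcp_pos: [0.5189, 0.0195, 0.0779]
orientation: [0.0, 0.739, -0.673, -0.0]
wrist_force: [-4.2, -0.8, 1.1]
grip_width: -0.0002
```

Run:
```python
from h import *
s=ctrl.get_image('side')
cv2.imwrite('pics/s13.png',cv2.resize(s['image'][130:280,190:340,::-1],None,fx=4,fy=4,interpolation=cv2.INTER_CUBIC))
o=ctrl.get_obs();print(o['wrist_force'],o['tcp_pos'])
```

```text
[-4.52541363 -0.9119987  -0.51725987] [0.51868502 0.01955362 0.07791635]
```

View pics/s13.png

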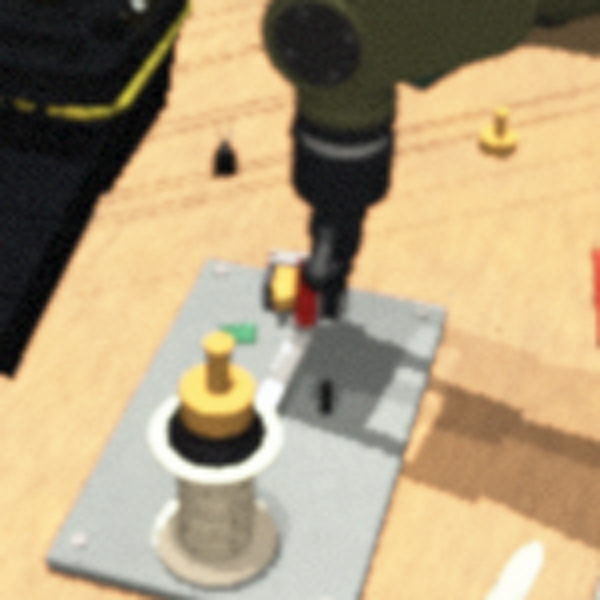

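The roller moves with 4.3 N and the weight is steady. Pushing on past the pawl.

Request:
{"op": "apply_moves", "data": {
  "plan": [
    [[0, -0.6, 0], 0, 0],
    [[0, -1.2, 0], 0, 0],
    [[0, -1.8, 0], 0, 0],
    [[0, -2.4, 0], 0, 0],
    [[0, -3, 0], 0, 0],
    [[0, -3.6, 0], 0, 0],
    [[0, -4.2, 0], 0, 0],
    [[0, -4.8, 0], 0, 0],
    [[0, -5.2, 0], 0, 0],
    [[0, -5.4, 0], 0, 0],
    [[0, -5.4, 0], 0, 0]
  ]
}}

```text
t: 16.92
tcp_pos: [0.5717, 0.025, 0.0776]
orientation: [0.001, 0.739, -0.673, -0.001]
wrist_force: [-6.6, 0.2, 0.4]
grip_width: 0.0002
```

Run:
```python
from h import *
s=ctrl.get_image('side');p=ctrl.get_image('top')
cv2.imwrite('pics/s14.png',cv2.resize(s['image'][150:250,210:310,::-1],None,fx=6,fy=6,interpolation=cv2.INTER_CUBIC))
cv2.imwrite('pics/t14.png',cv2.resize(p['image'][150:290,170:320,::-1],None,fx=4,fy=4,interpolation=cv2.INTER_CUBIC))
o=ctrl.get_obs();print(o['wrist_force'],o['tcp_pos'])
C=cloud(s);hsv=cv2.cvtColor(s['image'],cv2.COLOR_RGB2HSV)
red=((hsv[...,0]<8)|(hsv[...,0]>172))&(hsv[...,1]>150)&(hsv[...,2]>60)&(abs(C[...,0]-.58)<.06)&(abs(C[...,1]-.02)<.06)&(C[...,2]>.05)
P=C[red];print(len(P),np.median(P,0).round(4),P.min(0).round(3),P.max(0).round(3))
r=disc(s,.144,.16,[.53,.222]); print('disc',[np.round(x,4) for x in r[:5]])
r=disc(s,.192,.21,[.53,.222],.01); print('head',[np.round(x,4) for x in r[:5]])
```

```text
[-6.18042149  0.18594751 -0.20250917] [0.57164054 0.0249615  0.07762544]
41 [0.5898 0.0345 0.0766] [0.578 0.028 0.055] [0.595 0.058 0.117]
disc [array([0.5314, 0.221 ]), np.int64(79), np.float64(0.0008), np.float64(0.1443), np.float64(0.1597)]
head [array([0.5341, 0.2193]), np.int64(32), np.float64(0.0034), np.float64(0.1928), np.float64(0.204)]
```

View pics/s14.png

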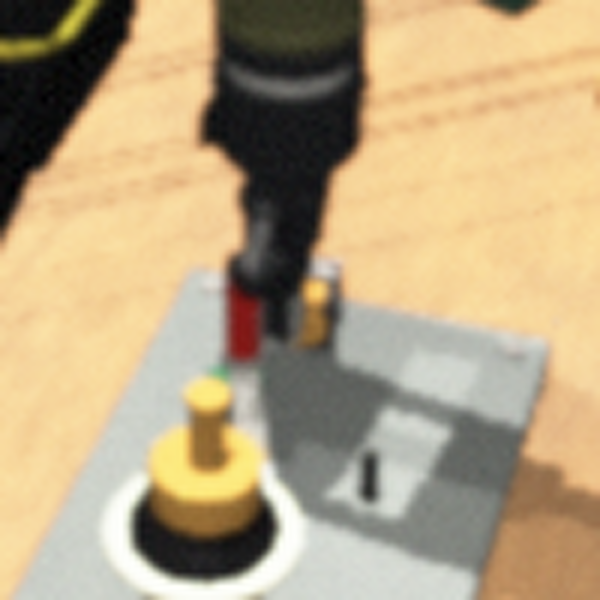

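View pics/t14.png

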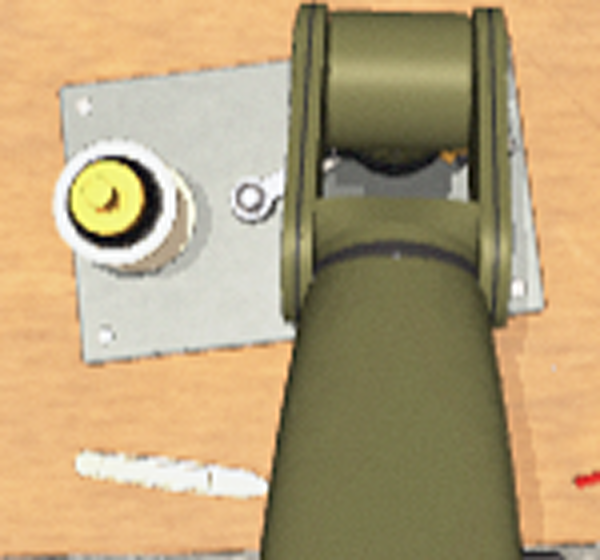

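The roller is past the pawl at arm angle ≈0.82–0.83, with a 6.2–6.6 N reaction. That fits the spring alone, so the arm isn't on the rear stop. I'll nudge 1.5 mm toward mid-zone, hold, and verify with the camera model.

Request:
{"op": "apply_moves", "data": {
  "plan": [
    [[0, -0.15, 0], 0, 0],
    [[0, -0.15, 0], 0, 0],
    [[0, -0.15, 0], 0, 0],
    [[0, -0.15, 0], 0, 0]
  ]
}}

```text
t: 17.52
tcp_pos: [0.5729, 0.0253, 0.0776]
orientation: [0.001, 0.739, -0.673, -0.001]
wrist_force: [-6.4, 1.8, 0.9]
grip_width: -0.0003
```

Run:
```python
from h import *
s=ctrl.get_image('side')
o=ctrl.get_obs();print(o['t'],o['wrist_force'],o['tcp_pos'])
im=cv2.resize(s['image'][150:250,210:310,::-1],None,fx=6,fy=6,interpolation=cv2.INTER_CUBIC)
def dr(w,col):
    u,v=proj(s,w); cv2.circle(im,(int((u-210+.5)*6),int((v-150+.5)*6)),3,col,-1)
off=np.array([.0015,-.0005,0]) # side-camera frame offset
P=np.array([.5385,.134]);wy=.092;x=np.array([np.cos(wy),np.sin(wy)]);y=np.array([-x[1],x[0]])
for a,c in((.66,(255,0,0)),(.73,(0,255,0)),(.84,(255,0,255)),(.95,(0,255,255))):
    d=np.sin(a-.45)*x-np.cos(a-.45)*y
    dr(np.append(P+.12*d,.051)+off,c); dr(np.append(P+.12*d,.111)+off,c); 
for z in (.142,.164,.202): dr([.5314,.221,z],(0,0,255))
cv2.imwrite('pics/s15.png',im)
```

```text
17.575 [-7.08225696  2.57078386  0.86345449] [0.57293304 0.02536736 0.07761806]
```

View pics/s15.png

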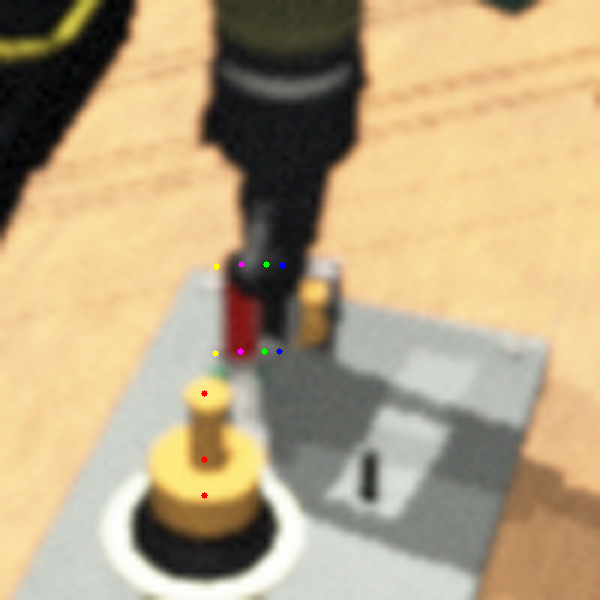

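The roller (crop 240,320) sits on the 0.84 rad marker, mid-zone and clear of the pawl at (315,315). The weight lines up with the projected vertical axis. One steadiness check, then I hand in.

Request:
{"op": "apply_moves", "data": {
  "plan": [
    [[0, 0, 0], 0, 0],
    [[0, 0, 0], 0, 0],
    [[0, 0, 0], 0, 0],
    [[0, 0, 0], 0, 0]
  ]
}}

```text
t: 18.08
tcp_pos: [0.5729, 0.0253, 0.0776]
orientation: [0.0, 0.739, -0.673, -0.001]
wrist_force: [-6.4, 1.2, 0.9]
grip_width: -0.0001
```

Run:
```python
from h import *
s=ctrl.get_image('side');o=ctrl.get_obs();print(o['wrist_force'],o['tcp_pos'])
r=disc(s,.144,.16,[.53,.222]); print('disc',[np.round(x,4) for x in r[:5]])
ok=np.linalg.norm(o['wrist_force'])<12 and abs(o['tcp_pos'][0]-.573)<.002 and abs(r[0][0]-.5314)<.002
print(ok)
if ok: print(ctrl.close_job())
```

```text
[-7.04892681  1.19259933  1.03930792] [0.57290085 0.0253128  0.07758949]
disc [array([0.5317, 0.2215]), np.int64(77), np.float64(0.001), np.float64(0.1441), np.float64(0.1599)]
True
the job is handed in; nothing more can be done
None
```

I balanced the larger brass drag weight upright on the reel cap and let go of it. Then I pushed the tensioner arm by its roller past the pawl and handed in, at about 18 s, while still holding it over the green zone.

- **Weight:** in the final check the disc was within about 1.5 mm of the cap centre and had not moved since release. A rough fit of its head suggested a lean of up to about 0.07 rad, but the fit was poor. The overlay picture showed it upright.
- **Tensioner arm:** the final arm angle was about 0.84 rad, from both the overlay picture and the gripper position. The zone runs from 0.73 to 0.95, and 0.84 is beyond the pawl's 0.66. The wrist read a steady force of about 7 N, roughly what the spring alone should give there.
- **Not seen directly:** the arm's tip and most of the green zone were hidden from both cameras, so the angle is worked out from the roller. The two cameras also disagreed by about 4 mm in x, so I averaged them for placing the weight.
- **Other objects:** I did not touch anything else on the table.

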